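Lay out two T-rails from a sloped bin for inspection

ROBOT

A 6-joint arm with a two-finger parallel gripper is mounted at the origin on the work surface. World frame = base frame: x ahead of the robot, y to its left, z up, the work surface at z = 0. Lengths are in m, angles in rad, forces in N, time in s.
With the tool pointing down it reaches from about 0.275 to 0.75 m from the base axis. Payload 10.2 kg.
Tool frame: the origin (TCP) lies on the centre line of the jaws, within the pads' length; the fingertips stand arm.nose_length ahead of it and the grasp point (between the pads) lies 5 mm behind it (arm.nose_length is the distance from the TCP to the fingertips, in m); z points along the fingers, y is the line along which they close (so a half turn about z gives the same grasp; the last joint's range is limited). The gripper opens to 88 mm and grips with 3 to 60 N. Pads are 18 mm wide; open, the fingers measure 123 mm over their backs; the gripper's body (75 mm by 187 mm) begins 45 mm behind the grasp point.
Start: joints at [-1.493, 0.313, 1.498, -0, 1.331, -0.223], TCP at [0.156, -0.501, 0.253] pointing down, gripper open.
Joint ranges: [-2.94, 2.94], [-0.97, 2.17], [0.19, 2.56], [-1.23, 4.37], [0.02, 3.11], [-2.88, 2.88]. Speed limits (rad/s): [2.39, 2.39, 3.01, 3.14, 3.14, 3.14].

INTERFACE

Orientations are given as a unit quaternion [x, y, z, w].
In Python, from station import sensors, snapshot, order, models, arm gives the robot as it stands.
- The arm moves only by the tool move_arm, never from a script. Its argument "deltas" is a list that holds one entry, the list of rows, each a list of 4 numbers: the shift along the tool's x, y, z in m, then the turn about the tool's z in rad. A call has 1 to 20 rows; each row shifts and turns the commanded pose from where the row before left it, along the tool's axes as they then stand; what a row does not reach is not made up. A row lasts 1/12 s, in which the tool goes at most 41.7 mm and 7.16 degrees, less where a joint would pass 70% of its speed; a pose out of reach is approached as far as the arm can. A call with a gripper value outside its range is refused whole. "hand" is the opening, from 0 (shut) to 1 (fully open), set as the call begins (left out, the last holds). The fingers move at their own pace and stop on an object; the grip force is fixed at half the most. Time passes only in rows, so rows that do not move let the fingers close. It gives the time, the measured TCP pose, the force, the opening and the grip force at its end, in the units of the state.
- sensors.state(): the state, without advancing time (a new reading comes with each control period).
- snapshot(name): name is "scene" or "top" or "wrist"; returns a dict with "pixels" (480x640x3 uint8, red, green, blue), "intrinsics" (3x3 intrinsics, pixels), "R" (3x3) and "t" (3): a world point X has camera coordinates R X + t. Camera axes: x right, y down, z forward; pixel columns grow to the right and rows downward; lengths in m; the calibration is good to about 2 mm. A picture is of the moment at which its call begins. There is no depth.
- order.sign_off(): hands the job in; it is judged then, once.
Trained networks look in a picture, given as the dict that the camera call returned (one of the last four; its "shot" number tells which), for a name from the list of things; names that differ only in an ending like _2 or _b are one class to them, and where a whole thing is asked for, a point or a joint stands for the part that bears it (a point fixed in the world has none). Each returns a list of dicts, best first, with "p" (0 to 1); they miss things now and then, are a little off and sometimes report something else, mostly with a low value. They report only what shows in the picture. A call takes as long as a camera call. They do not tell look-alikes from the thing itself.
- models.silhouettes(picture, name): "mask" (480x640 bool, what is visible of it).
- models.mark_of(picture, name): "point" ([x, y, z] in m, in the coordinates of the camera as it stood for that picture, good to about 4 mm: a listed point, or the origin of a listed thing).
The state is a dict: "time": time; "joint_positions": joint angles; "dq": joint speeds; "joint_torque": joint torques, N m; "eef_pos": TCP position; "tool_rot": TCP orientation; "contact_force": force on the tool from outside, world axes, zero at the start; "ft_torque": the same for the moment, N m; "opening": finger opening in m; "gripper_force": force on a finger pad.
Only numpy, scipy, OpenCV 4.12 (cv2) and the standard library are available. Lean on these libraries where they do the work, as an engineer would, in place of code of your own. Each camera call takes 0.05 s, during which the arm holds its last target. There are 200 camera calls.

TASK

Take the two T-shaped aluminium rails out of the sloped three-compartment bin and put both into the open round dish for inspection, each lying flat on the dish floor on its wide foot with the rib up, not one on top of the other. Set them down gently, do not drop them, and leave the U-shaped channel in its compartment and the white bottle standing where it is.

Things in the scene. Friction and masses are not known exactly. Their poses are not given: they have to be found in the camera images.
- rail_a: One of two identical bare-aluminium T-rails, 0.14-0.28 kg: flat foot 50 (x) x 100 (y) x 8 (z) mm, one upright rib along its middle, 14 mm thick (x), 100 long (y), from 8 to 38 mm above the underside. Origin: centre of the underside; z up along the rib. Starts in a bin compartment, foot on the sloping floor, y across the slope, near the front lip.
- rail_b: The other T-section rail, the same as rail_a.
- channel: Bare-aluminium U-channel with the same foot, 50 (x) x 100 (y) x 8 mm, but two thin walls (6 mm thick, to 31 mm above the underside) along its long edges and no middle rib. Origin: centre of the underside. Lies in the remaining compartment and stays there.
- bin: Fixed black three-compartment bin on an aluminium stand, 380 mm wide (y), 150 deep (x), 123 high. Origin: on the bench under its middle; +x away from the robot, y along the compartments, z up. Its floor slopes at 30 degrees, low on the -x side. Which part lies in which compartment varies; the bin stands left or right of the dish.
- dish: Fixed, open, round, whitish plastic dish, 230 mm outer diameter at the rim, 28 mm high, 4 mm wall, inner floor 5 mm above the bench and about 216 mm across. Origin: centre of its underside. The smaller closed dish nearby is another thing.
- bottle: Closed white plastic bottle, 60 mm diameter, 140 mm high, standing; bystander. Origin: centre of its underside.
- bin_low (a point): On the bin's sloping floor, middle of its low front edge, 25 mm above the bench; axes as the bin's. The floor rises 140 mm along the slope from here. Compartments 120 mm wide inside, centred at y = -125, 0, 125 mm. Square off the floor stand: 5 mm thick partitions 32 mm high, front lip 12 mm high (6 thick), back wall 24 mm high.
Not all that is in view belongs to the job. Leave any orange look-alike of the rail_a alone.

How it is judged:
By the outcome, as a careful person would: the job done as asked, in the order asked, and still so for the second after the job is handed in, with the robot touching nothing.
It also fails if it takes over 64 s, if anything falls off the work surface, if the arm or the gripper's body presses on something with over 40 N, if the wrist force passes 120 N, or if a joint passes its speed limit or range.

## Working session

There is one attempt and no reset: what is moved stays moved. The work goes in short steps, Python scripts to look and compute and a tool call to move; the robot and the scene stay as the last step left them, time stands still between calls to the robot, and variables do not carry over. Pictures are saved under pics/ and viewed, at most 10 in all, crops included, and the job is handed in when it is done.

Besides the shell and the picture viewer there is one more tool, called by a JSON object that holds its "op" and its "data". move_arm: Moves the arm, as the interface text tells. Its arguments: {"type":"object","properties":{"deltas":{"type":"array"},"hand":{"type":"number"}},"required":["deltas"]}

```bash
mkdir -p pics; ls
cat > h.py <<'E'
import numpy as np, cv2
from station import sensors, snapshot, order, models, arm
def world(p,pt): return p["R"].T@(np.array(pt)-p["t"])
def proj(p,X):
    c=p["R"]@np.array(X)+p["t"]; u=p["intrinsics"]@c; return (u[:2]/u[2])
def save(p,n): cv2.imwrite("pics/"+n,p["pixels"][:,:,::-1])
def cen(m): 
    y,x=np.nonzero(m); return (int(x.mean()),int(y.mean()),len(x))
E
python3 - <<'E'
from h import *
print(arm, arm.nose_length, sensors.state())
ps=[]
for n in("scene","top"):
    p=snapshot(n); save(p,n+"0.png"); print(n,"campos",np.round(-p["R"].T@p["t"],3))
    for k in("rail_a","channel","bin","bin_low","dish","bottle"):
        for d in models.mark_of(p,k): 
            w=world(p,d["point"]);print(k,round(d["p"],2),np.round(w,3),np.round(proj(p,w)))
    ps.append(p["pixels"])
E
```

```text
pics
<Robot object at 0x7f816b0c0050> 0.014 {'time': 0.0, 'joint_positions': array([-1.49338520e+00,  3.13450320e-01,  1.49843430e+00, -2.33481799e-05,
        1.33099527e+00, -2.23365172e-01]), 'dq': array([ 2.01371401e-03,  1.37948149e-03,  3.28089858e-06,  1.14737808e-04,
        8.63257705e-04, -3.33152026e-04]), 'joint_torque': array([ 3.13329156e-04, -4.02209473e+01, -2.52275777e+01,  6.94995420e-02,
        3.51959257e-02, -1.09963032e-04]), 'eef_pos': array([ 0.1555199 , -0.50119671,  0.25216194]), 'tool_rot': array([ 9.88712378e-01,  1.49824629e-01,  3.56198182e-05, -6.42734970e-04]), 'contact_force': array([ 0.68256687, -0.47756221,  0.12317275]), 'ft_torque': array([ 0.00640347,  0.00222283, -0.01202701]), 'gripper_force': 0.0, 'opening': 0.0879789499907608}
scene campos [ 1.195 -0.706  1.227]
rail_a 0.95 [0.469 0.088 0.04 ] [314. 221.]
rail_a 0.94 [0.338 0.286 0.037] [324. 168.]
rail_a 0.71 [0.325 0.094 0.036] [280. 198.]
rail_a 0.62 [0.484 0.209 0.04 ] [344. 202.]
rail_a 0.61 [0.355 0.463 0.038] [362. 144.]
channel 0.84 [0.507 0.339 0.043] [376. 182.]
bin 0.71 [0.524 0.209 0.004] [353. 216.]
bin 0.67 [ 0.505 -0.202  0.002] [253. 296.]
dish 0.62 [ 0.508 -0.2    0.001] [254. 296.]
bottle 0.78 [0.754 0.036 0.001] [379. 292.]
top campos [0.278 0.014 1.396]
rail_a 0.84 [0.339 0.289 0.035] [220. 308.]
rail_a 0.56 [0.47  0.093 0.039] [303. 265.]
rail_a 0.55 [0.33  0.097 0.037] [295. 319.]
rail_a 0.55 [0.358 0.465 0.042] [152. 293.]
channel 0.96 [0.503 0.334 0.042] [211. 242.]
bin 0.7 [0.525 0.213 0.005] [261. 242.]
bin_low 0.86 [0.465 0.22  0.026] [254. 262.]
dish 0.85 [ 0.506 -0.202  0.003] [416. 265.]
bottle 0.75 [ 0.76   0.037 -0.005] [335. 165.]
```

View pics/scene0.png

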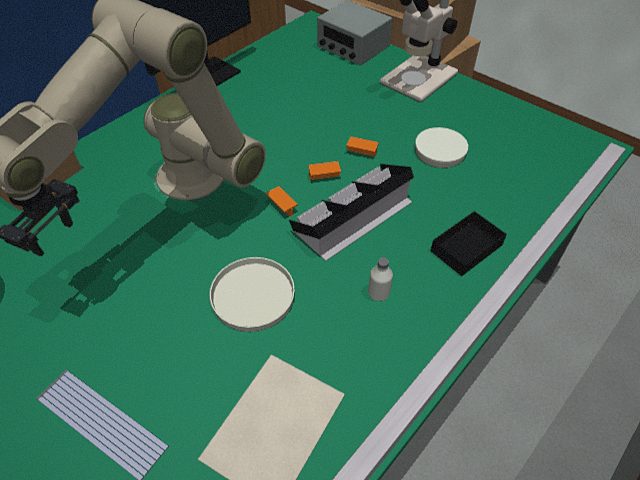

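View pics/top0.png

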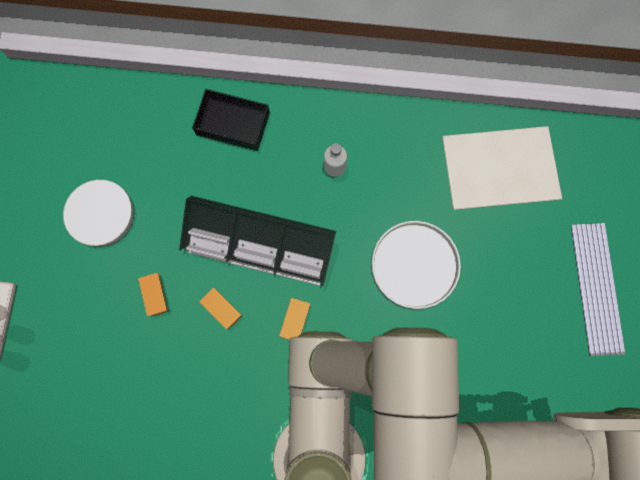

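The scene view shows three orange look-alikes on the bench at (283,201), (324,171) and (362,147). The bare metal parts are in the bin at about (316,213), (345,193) and (375,176), with the open dish at (253,293) and the bottle at (380,282). In the top view the bin parts are at (302,264), (256,253) and (209,244). The left one looks like the channel. Next I bring the wrist camera over the bin.

{"op": "move_arm", "data": {"deltas": [[[0.024,-0.0266,-0.0025,0],[0.024,-0.0266,-0.0025,0],[0.024,-0.0266,-0.0025,0],[0.024,-0.0266,-0.0025,0],[0.024,-0.0266,-0.0025,0],[0.024,-0.0266,-0.0025,0],[0.024,-0.0266,-0.0025,0],[0.024,-0.0266,-0.0025,0],[0.024,-0.0266,-0.0025,0],[0.024,-0.0266,-0.0025,0],[0.024,-0.0266,-0.0025,0],[0.024,-0.0266,-0.0025,0],[0.024,-0.0266,-0.0025,0],[0.024,-0.0266,-0.0025,0],[0.024,-0.0266,-0.0025,0],[0.024,-0.0266,-0.0025,0],[0.024,-0.0266,-0.0025,0],[0.024,-0.0266,-0.0025,0],[0.024,-0.0266,-0.0025,0],[0.024,-0.0266,-0.0025,0]]]}}

```text
time: 2.37
eef_pos: [0.4567, 0.1509, 0.3029]
tool_rot: [0.989, 0.15, 0.0, 0.0]
contact_force: [-0.2, -1.2, 0.2]
opening: 0.0879
gripper_force: 0.0
```

{"op": "move_arm", "data": {"deltas": [[[0,0,0,-0.094],[0,0,0,-0.094],[0,0,0,-0.094],[0,0,0,-0.094],[0,0,0,-0.094],[0,0,0,-0.094],[0,0,0,-0.094],[0,0,0,-0.094],[0,0,0,-0.094],[0,0,0,-0.094],[0,0,0,-0.094],[0,0,0,-0.094],[0,0,0,0]]], "hand": 0.6}}

```text
time: 3.45
eef_pos: [0.4563, 0.1489, 0.3027]
tool_rot: [0.754, 0.656, 0.0, 0.0]
contact_force: [0.0, -0.5, -0.3]
opening: 0.0527
gripper_force: 0.0
```

```bash
cat > look.py <<'E'
import sys
from h import *
p=snapshot("wrist"); save(p,sys.argv[1]); s=sensors.state()
q=s["tool_rot"];print(s["time"],"tcp",np.round(s["eef_pos"],4),"phi",2*np.arctan2(q[1],q[0]),"cam",np.round(-p["R"].T@p["t"],3),"fwd",np.round(p["R"][2],2))
for k in("rail_a","channel","bin","bin_low","dish"):
    for d in models.mark_of(p,k):
        w=world(p,d["point"]);print(k,round(d["p"],2),np.round(w,3),np.round(proj(p,w)))
E
python3 look.py w1.png
```

```text
3.5 tcp [0.4564 0.1489 0.3027] phi 1.4270693609947833 cam [0.467 0.225 0.435] fwd [-0.04 -0.29 -0.95]
rail_a 0.94 [0.332 0.096 0.043] [223. 261.]
rail_a 0.87 [0.496 0.209 0.043] [342. 150.]
rail_a 0.84 [0.338 0.29  0.036] [191.  95.]
rail_a 0.57 [0.471 0.096 0.042] [333. 246.]
rail_a 0.24 [0.463 0.22  0.023] [313. 144.]
channel 0.71 [0.507 0.334 0.039] [339.  23.]
bin 0.87 [ 0.522  0.21  -0.004] [360. 145.]
bin_low 0.55 [0.463 0.221 0.023] [312. 143.]
dish 0.89 [ 0.503 -0.198 -0.001] [374. 407.]
```

View pics/w1.png

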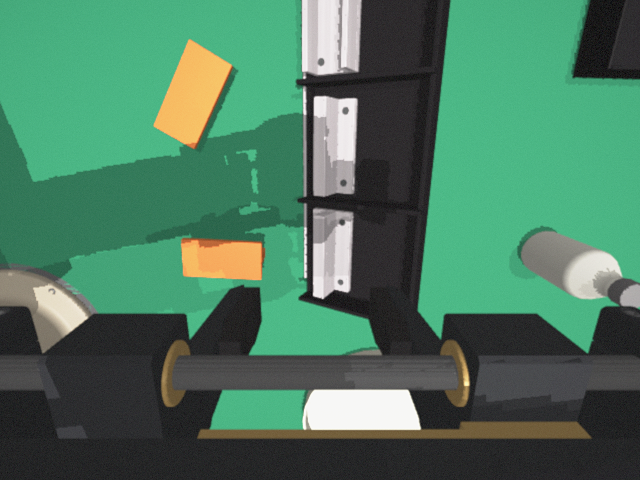

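The wrist view shows three candidates for the rail. Two are T-profiles with one middle rib, in the middle compartment (333,145) and the right compartment (332,253). The left part (335,30) looks like the channel, and the orange blocks are decoys. I'll take a second wrist view, fit the poses and confirm them in an enlarged crop.

{"op": "move_arm", "data": {"deltas": [[[0.03,0,0,0],[0.03,0,0,0],[0.03,0,0,0],[0,0,0,0],[0,0,0,0]]]}}

```text
time: 4.17
eef_pos: [0.4689, 0.2388, 0.3023]
tool_rot: [0.755, 0.656, -0.0, -0.0]
contact_force: [-0.2, 0.6, 0.8]
opening: 0.0529
gripper_force: 0.0
```

```bash
cat > fit.py <<'E'
from h import *
from scipy.optimize import minimize
def box(x,y,z0,z1): return np.array([[a,b,c] for a in(-x,x) for b in(-y,y) for c in(z0,z1)])
B=[box(.025,.05,0,.008),box(.007,.05,.008,.038)]
def Rm(yaw,t=np.pi/6):
    c,s=np.cos(yaw),np.sin(yaw); Rz=np.array([[c,-s,0],[s,c,0],[0,0,1]])
    c,s=np.cos(t),np.sin(t); return Rz@np.array([[c,0,-s],[0,1,0],[s,0,c]])
def sil(p,v,S=4,t=np.pi/6):
    m=np.zeros((480*S,640*S),np.uint8)
    for b in B:
        X=(Rm(v[3],t)@b.T).T+np.array(v[:3]); u=np.array([proj(p,x) for x in X])
        cv2.fillConvexPoly(m,cv2.convexHull(np.round((u+.5)*S).astype(np.int32)),1)
    return m
def fit(views,v0):
    big=[cv2.resize(m.astype(np.uint8),None,fx=4,fy=4,interpolation=0) for _,m in views]
    def cost(d):
        v=np.array(v0)+d*np.array([.01,.01,.01,.1]);c=0
        for (p,_),M in zip(views,big):
            m=sil(p,v); c-= (m&M).sum()/(m|M).sum()
        return c/len(views)
    r=minimize(cost,np.zeros(4),method="Nelder-Mead",options=dict(initial_simplex=np.vstack([np.zeros(4),np.eye(4)*.6]),maxiter=90))
    return np.array(v0)+r.x*np.array([.01,.01,.01,.1]),r.fun
E
cat > go.py <<'E'
from fit import *
views={0:[],1:[]}; g=[[.469,.092,.04,-.14],[.485,.21,.04,-.14]]; pics={}
for n in("wrist","top","scene"):
    p=snapshot(n); pics[n]=p
    for d in models.silhouettes(p,"rail_a"):
        c=cen(d["mask"])
        for i in(0,1):
            m0=cv2.resize(sil(p,g[i]),(640,480),interpolation=0)>0
            iou=(m0&d["mask"]).sum()/(m0|d["mask"]).sum()
            if iou>.25: views[i].append((p,d["mask"])); print(n,i,c,round(d["p"],2),round(iou,2))
    for k in("channel","rail_a","bin_low"):
        for d in models.mark_of(p,k):
            w=world(p,d["point"]); print("  ",n,k,round(d["p"],2),np.round(w,3),np.round(proj(p,w)))
for i in(0,1):
    for sel in (views[i],views[i][:1],views[i][1:]):
        if sel: v,f=fit(sel,g[i]); print(i,len(sel),np.round(v,4),round(f,3)); 
        if sel is views[i]: g[i]=v
p=pics["wrist"]; im=p["pixels"][:,:,::-1].copy()
save(p,"w2.png"); out=cv2.resize(im,None,fx=3,fy=3)
for v in g:
    cs,_=cv2.findContours(sil(p,v,3),0,2); cv2.drawContours(out,cs,-1,(0,0,255),1)
u=[int(x) for x in proj(p,[.49,.21,.06])*3]
y0=max(0,u[1]-300);x0=max(0,u[0]-300); cv2.imwrite("pics/crop2.png",out[y0:y0+600,x0:x0+700]); print("crop origin",x0/3,y0/3)
E
python3 go.py
```

```text
wrist 0 (330, 317, 2507) 0.91 0.88
wrist 1 (331, 226, 3389) 0.56 0.89
   wrist channel 0.74 [0.506 0.334 0.037] [336. 118.]
   wrist rail_a 0.87 [0.333 0.289 0.035] [196. 179.]
   wrist rail_a 0.7 [0.496 0.21  0.039] [341. 226.]
   wrist rail_a 0.69 [0.351 0.466 0.036] [171.   4.]
   wrist rail_a 0.62 [0.471 0.094 0.04 ] [332. 313.]
   wrist bin_low 0.74 [0.459 0.223 0.026] [310. 217.]
top 1 (260, 252, 557) 0.71 0.58
top 0 (301, 263, 749) 0.7 0.78
   top channel 0.65 [0.507 0.338 0.042] [210. 241.]
   top rail_a 0.97 [0.487 0.217 0.043] [255. 253.]
   top rail_a 0.74 [0.469 0.091 0.038] [303. 265.]
   top rail_a 0.67 [0.329 0.101 0.039] [293. 319.]
   top rail_a 0.57 [0.359 0.466 0.039] [152. 293.]
   top rail_a 0.44 [0.463 0.22  0.026] [254. 263.]
   top bin_low 0.61 [0.464 0.219 0.028] [254. 263.]
scene 1 (345, 194, 410) 0.79 0.64
scene 0 (314, 214, 438) 0.58 0.72
   scene channel 0.66 [0.507 0.337 0.044] [375. 182.]
   scene rail_a 0.98 [0.47  0.091 0.045] [315. 220.]
   scene rail_a 0.9 [0.485 0.209 0.044] [344. 201.]
   scene rail_a 0.87 [0.335 0.286 0.04 ] [324. 167.]
   scene rail_a 0.77 [0.358 0.465 0.037] [363. 144.]
   scene rail_a 0.68 [0.326 0.096 0.04 ] [281. 197.]
0 3 [ 0.4705  0.0929  0.0445 -0.1553] -0.844
0 1 [ 0.4685  0.0762  0.0173 -0.1476] -0.927
0 2 [ 0.4722  0.0923  0.0466 -0.1438] -0.85
1 3 [ 0.4876  0.2133  0.0463 -0.1427] -0.791
1 1 [ 0.4873  0.2125  0.0395 -0.1381] -0.974
1 2 [ 0.4899  0.2076  0.0515 -0.1661] -0.739
crop origin 236.66666666666666 130.66666666666666
```

View pics/crop2.png

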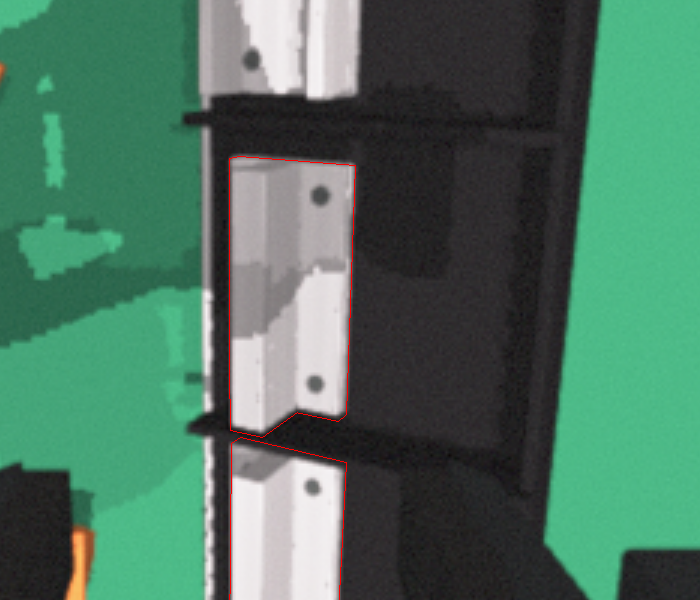

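The crop confirms it. The middle part and the right-hand part (in the crop at (265,300) and (265,530)) each have a single rib and a foot, and the fitted outlines match. The part at the top has two walls, so it is the channel. The fits give rail 1 at (0.4875, 0.213, ~0.041) and rail 0 at (0.471, 0.0935, ~0.041), with yaw −0.14. The 119 mm spacing and the height agree with the text. I'll approach rail 1 now.

{"op": "move_arm", "data": {"deltas": [[[-0.0231,0.0072,0,0],[0,0,0.025,0],[0,0,0.025,0],[0,0,0.025,0],[0,0,0.025,0],[0,0,0.025,0],[0,0,0.025,0],[0,0,0.02,0],[0,0,0.02,0],[0,0,0.01,0],[0,0,0.01,0],[0,0,0.005,0],[0,0,0.005,0],[0,0,0.003,0],[0,0,0,0],[0,0,0,0]]], "hand": 0.5}}

```text
time: 6.25
eef_pos: [0.4732, 0.2141, 0.0801]
tool_rot: [0.755, 0.655, 0.0, 0.0]
contact_force: [0.1, 0.1, -0.8]
opening: 0.0437
gripper_force: 0.0
```

```bash
python3 look.py w3.png
```

```text
6.3 tcp [0.4733 0.2142 0.0802] phi 1.4287711591004137 cam [0.484 0.291 0.212] fwd [-0.04 -0.29 -0.95]
rail_a 0.69 [0.491 0.212 0.042] [348. 283.]
rail_a 0.56 [0.336 0.289 0.036] [ 37. 183.]
channel 0.62 [0.509 0.332 0.038] [356.  37.]
bin 0.88 [ 0.526  0.211 -0.001] [394. 251.]
bin_low 0.93 [0.463 0.219 0.023] [298. 266.]
```

View pics/w3.png

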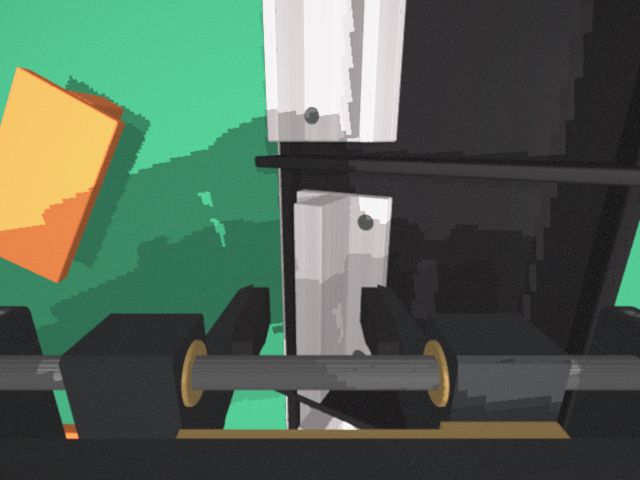

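The fingers straddle the rib at about (320,310), with tips at (262,310) and (370,310). Nothing is touching. I'll go 2.5 mm lower and close.

{"op": "move_arm", "data": {"deltas": [[[0,0,0.0025,0],[0,0,0,0],[0,0,0,0]]]}}

```text
time: 6.8
eef_pos: [0.4729, 0.2141, 0.0771]
tool_rot: [0.755, 0.655, -0.0, -0.0]
contact_force: [-1.3, 0.2, -0.3]
opening: 0.0438
gripper_force: 0.0
```

{"op": "move_arm", "data": {"deltas": [[[0,0,0,0],[0,0,0,0],[0,0,0,0],[0,0,0,0],[0,0,0,0],[0,0,0,0]]], "hand": 0}}

```text
time: 7.3
eef_pos: [0.4729, 0.2141, 0.0773]
tool_rot: [0.755, 0.655, -0.0, -0.0]
contact_force: [-0.2, 0.5, 0.4]
opening: 0.0178
gripper_force: 27.0
```

{"op": "move_arm", "data": {"deltas": [[[0,0,0,0],[0,0,0,0],[0,0,-0.003,0],[0,0,-0.003,0],[0,0,-0.004,0],[0,0,-0.005,0],[0,0,-0.01,0],[0,0,-0.01,0],[0,0,-0.015,0],[0,0,-0.02,0],[0,0,-0.02,0],[0,0,-0.02,0],[0,0,-0.02,0],[0,0,0,0]]]}}

```text
time: 8.47
eef_pos: [0.4742, 0.2145, 0.2116]
tool_rot: [0.755, 0.655, 0.003, 0.002]
contact_force: [-0.1, -0.0, -2.0]
opening: 0.0145
gripper_force: 28.0
```

```bash
python3 look.py w4.png
```

```text
8.5167 tcp [0.4735 0.2143 0.2092] phi 1.4289011210630795 cam [0.484 0.291 0.344] fwd [-0.04 -0.29 -0.96]
rail_a 0.83 [0.489 0.21  0.165] [340. 282.]
rail_a 0.69 [0.333 0.289 0.036] [148. 167.]
channel 0.7 [0.508 0.332 0.038] [334.  85.]
dish 0.31 [0.488 0.212 0.169] [339. 281.]
```

View pics/w4.png

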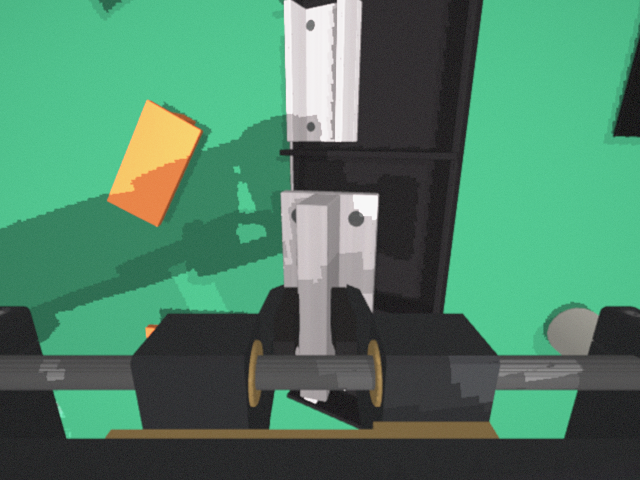

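The rail is lifted and gripped by its rib (297–333 px), opening 14.5 mm, with the foot spanning 281–378. I'll check its tilt and height with a pose fit before placing.

```bash
cat > held.py <<'E'
from fit import *
s=sensors.state(); c=s["eef_pos"]; g=np.array([c[0],c[1],c[2]-.04,-.142,0.])
V=[]
for n in("wrist","scene","top"):
    p=snapshot(n); b=None
    m0=cv2.resize(sil(p,g[:4],4,0),(640,480),interpolation=0)>0
    for d in models.silhouettes(p,"rail_a"):
        iou=(m0&d["mask"]).sum()/(m0|d["mask"]).sum()
        if iou>.15 and (b is None or iou>b[0]): b=(iou,d["mask"])
    print(n,b and round(b[0],2))
    if b: V.append((p,b[1]))
sc=np.array([.01,.01,.01,.1,.2])
for sel in (V,V[:1]):
    if not sel: continue
    big=[cv2.resize(m.astype(np.uint8),None,fx=4,fy=4,interpolation=0) for _,m in sel]
    def cost(d):
        v=g+d*sc; k=0
        for (p,_),M in zip(sel,big):
            m=sil(p,v[:4],4,v[4]); k-=(m&M).sum()/m.sum()*.3+(m&M).sum()/(m|M).sum()
        return k/len(sel)
    r=minimize(cost,np.zeros(5),method="Nelder-Mead",options=dict(initial_simplex=np.vstack([np.zeros(5),np.eye(5)*.7]),maxiter=150))
    v=g+r.x*sc; print(len(sel),np.round(v,4),"rel tcp",np.round(v[:3]-c,4),round(r.fun,3))
for n in("scene",):
    p=snapshot(n)
    for d in models.mark_of(p,"rail_a")+models.mark_of(p,"dish"): print(n,round(d["p"],2),np.round(world(p,d["point"]),3))
E
python3 held.py
```

```text
wrist 0.53
scene 0.67
top None
2 [ 0.4771  0.2145  0.1631 -0.2219  0.0853] rel tcp [ 0.0046  0.0005 -0.043 ] -0.856
1 [ 0.479   0.2131  0.1576 -0.1728  0.0442] rel tcp [ 0.0065 -0.0009 -0.0485] -0.892
scene 0.95 [0.467 0.088 0.043]
scene 0.85 [0.327 0.094 0.036]
scene 0.83 [0.476 0.211 0.165]
scene 0.65 [0.335 0.285 0.039]
scene 0.9 [ 0.504 -0.201  0.002]
scene 0.15 [0.509 0.335 0.044]
```

{"op": "move_arm", "data": {"deltas": [[[-0.012,0.0038,0,0],[-0.024,0.0076,0,0],[-0.024,0.0076,0,0],[-0.024,0.0076,0,0],[-0.024,0.0076,0,0],[-0.024,0.0076,0,0],[-0.024,0.0076,0,0],[-0.024,0.0076,0,0],[-0.024,0.0076,0,0],[-0.024,0.0076,0,0],[-0.024,0.0076,0,0],[-0.024,0.0076,0,0],[-0.024,0.0076,0,0],[-0.024,0.0076,0,0],[-0.024,0.0076,0,0],[-0.024,0.0076,0,0],[-0.024,0.0076,0,0],[-0.012,0.0038,0,0],[0,0,0,0],[0,0,0,0]]]}}

```text
time: 10.88
eef_pos: [0.5427, -0.2082, 0.2069]
tool_rot: [0.756, 0.655, 0.0, -0.0]
contact_force: [-0.7, 0.5, -2.5]
opening: 0.0146
gripper_force: 27.9
```

{"op": "move_arm", "data": {"deltas": [[[0,0,0.01,0],[0,0,0.02,0],[0,0,0.02,0],[0,0,0.02,0],[0,0,0.02,0],[0,0,0.02,0],[0,0,0.015,0],[0,0,0.01,0],[0,0,0.005,0],[0,0,0,0],[0,0,0,0]]]}}

```text
time: 11.8
eef_pos: [0.5434, -0.2079, 0.0678]
tool_rot: [0.755, 0.655, 0.0, 0.0]
contact_force: [0.4, 0.0, -1.4]
opening: 0.015
gripper_force: 27.9
```

```bash
sed -i 's/-.142,0.\]/-.142+0*c[0],0.]/' held.py; python3 held.py
```

```text
wrist 0.54
scene 0.45
top None
2 [ 0.5487 -0.2073  0.0245 -0.2143  0.0973] rel tcp [ 0.0053  0.0006 -0.0433] -0.72
1 [ 0.5505 -0.2093  0.0174 -0.1618  0.0494] rel tcp [ 0.0071 -0.0014 -0.0503] -0.904
scene 0.97 [0.335 0.285 0.039]
scene 0.9 [0.357 0.466 0.04 ]
scene 0.85 [0.326 0.09  0.037]
scene 0.63 [0.469 0.092 0.043]
scene 0.52 [ 0.548 -0.213  0.026]
scene 0.77 [ 0.506 -0.202  0.002]
```

{"op": "move_arm", "data": {"deltas": [[[0,0,0.003,0],[0,0,0.003,0],[0,0,0.003,0],[0,0,0.002,0],[0,0,0,0],[0,0,0,0]]]}}

```text
time: 12.75
eef_pos: [0.543, -0.2081, 0.056]
tool_rot: [0.755, 0.655, -0.0, -0.0]
contact_force: [0.6, 0.3, -2.8]
opening: 0.0145
gripper_force: 27.9
```

{"op": "move_arm", "data": {"deltas": [[[0,0,0.0015,0],[0,0,0.0015,0],[0,0,0,0],[0,0,0,0]]]}}

```text
time: 13.08
eef_pos: [0.5432, -0.2081, 0.0533]
tool_rot: [0.755, 0.655, 0.0, 0.0]
contact_force: [0.8, -0.1, -1.4]
opening: 0.0148
gripper_force: 28.0
```

{"op": "move_arm", "data": {"deltas": [[[0,0,0.001,0],[0,0,0.001,0],[0,0,0,0],[0,0,0,0]]]}}

```text
time: 13.42
eef_pos: [0.5441, -0.2083, 0.0525]
tool_rot: [0.755, 0.655, 0.001, 0.001]
contact_force: [1.8, 1.7, 5.9]
opening: 0.0146
gripper_force: 28.0
```

{"op": "move_arm", "data": {"deltas": [[[0,0,0.0007,0],[0,0,0,0],[0,0,0,0]]]}}

```text
time: 13.67
eef_pos: [0.5446, -0.2085, 0.0522]
tool_rot: [0.755, 0.655, 0.001, 0.002]
contact_force: [2.6, 2.3, 8.1]
opening: 0.0141
gripper_force: 28.3
```

```bash
cat > sc.py <<'E'
import sys
from h import *
p=snapshot("scene"); u=proj(p,[.505,-.2,.02]).astype(int)
cv2.imwrite("pics/"+sys.argv[1],cv2.resize(p["pixels"][u[1]-60:u[1]+60,u[0]-70:u[0]+70,::-1],None,fx=5,fy=5,interpolation=cv2.INTER_CUBIC))
for d in models.mark_of(p,"rail_a")+models.mark_of(p,"bottle")+models.mark_of(p,"channel"): print(round(d["p"],2),np.round(world(p,d["point"]),3))
E
python3 sc.py s1.png
```

```text
0.86 [0.325 0.092 0.036]
0.81 [0.358 0.469 0.038]
0.8 [0.468 0.091 0.041]
0.68 [ 0.546 -0.213  0.013]
0.6 [0.339 0.286 0.039]
0.48 [0.751 0.036 0.   ]
0.79 [0.753 0.036 0.002]
0.87 [0.504 0.337 0.045]
```

View pics/s1.png

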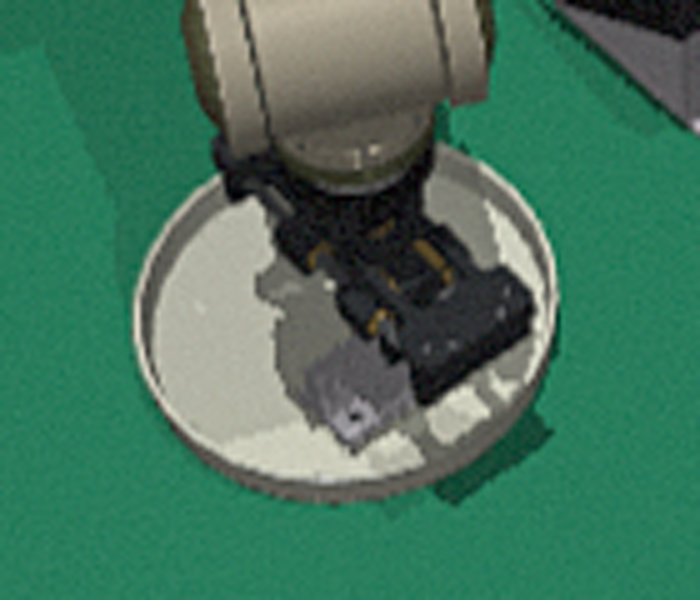

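The rail's foot touches the dish floor at (350,400) in the crop. I'll press in small steps to square it up.

{"op": "move_arm", "data": {"deltas": [[[0,0,0.0007,0],[0,0,0.0007,0],[0,0,0,0],[0,0,0,0]]]}}

```text
time: 14.2
eef_pos: [0.5454, -0.2086, 0.0514]
tool_rot: [0.755, 0.655, 0.002, 0.003]
contact_force: [5.8, 2.4, 9.9]
opening: 0.0142
gripper_force: 28.8
```

```bash
python3 -c "
from h import *
s=sensors.state();print(s['contact_force'],s['ft_torque'],s['eef_pos'])"; python3 held.py
```

```text
[5.78352381 2.42157291 9.87925148] [ 0.36030176 -0.9941789   0.1032346 ] [ 0.54538246 -0.2086133   0.05139515]
wrist 0.57
scene 0.44
top None
2 [ 0.55   -0.2084  0.0079 -0.1738  0.0943] rel tcp [ 0.0046  0.0003 -0.0435] -0.72
1 [ 0.5511 -0.2091  0.0028 -0.1442  0.0655] rel tcp [ 0.0058 -0.0005 -0.0486] -0.897
scene 0.92 [0.335 0.285 0.038]
scene 0.9 [0.354 0.469 0.037]
scene 0.77 [0.468 0.089 0.041]
scene 0.75 [0.327 0.094 0.038]
scene 0.68 [ 0.546 -0.214  0.008]
scene 0.42 [0.753 0.038 0.001]
scene 0.78 [ 0.506 -0.202 -0.   ]
```

{"op": "move_arm", "data": {"deltas": [[[0,0,-0.001,0],[0,0,0,0]]]}}

```text
time: 14.82
eef_pos: [0.5445, -0.2086, 0.0515]
tool_rot: [0.755, 0.655, 0.001, 0.002]
contact_force: [4.0, 0.5, 6.4]
opening: 0.0146
gripper_force: 28.8
```

{"op": "move_arm", "data": {"deltas": [[[0,0,0,0],[0,0,0,0],[0,0,0,0]]], "hand": 0.25}}

```text
time: 15.07
eef_pos: [0.5428, -0.208, 0.0498]
tool_rot: [0.756, 0.655, -0.0, -0.0]
contact_force: [1.3, -0.1, 0.9]
opening: 0.0221
gripper_force: 0.4
```

{"op": "move_arm", "data": {"deltas": [[[0,0,0,0],[0,0,0,0],[0,0,0,0],[0,0,-0.005,0],[0,0,-0.01,0],[0,0,-0.02,0],[0,0,-0.03,0],[0,0,-0.03,0],[0,0,-0.03,0],[0,0,-0.03,0],[0,0,-0.02,0],[0,0,0,0]]], "hand": 0.4}}

```text
time: 16.07
eef_pos: [0.5443, -0.2087, 0.2307]
tool_rot: [0.755, 0.655, 0.001, 0.004]
contact_force: [0.3, 0.2, 0.5]
opening: 0.0353
gripper_force: 0.0
```

```bash
python3 look.py w5.png; python3 sc.py s2.png
```

```text
16.1167 tcp [ 0.5436 -0.2083  0.2278] phi 1.4288787206822822 cam [ 0.554 -0.132  0.362] fwd [-0.04 -0.3  -0.95]
rail_a 0.76 [ 0.553 -0.21   0.003] [322. 212.]
bin 0.47 [ 0.503 -0.2    0.   ] [275. 208.]
dish 0.74 [ 0.506 -0.201  0.001] [278. 209.]
0.84 [ 0.544 -0.214  0.008]
0.82 [0.326 0.094 0.038]
0.75 [0.469 0.091 0.04 ]
0.61 [0.356 0.465 0.038]
0.59 [0.338 0.283 0.042]
0.56 [0.755 0.036 0.   ]
0.75 [0.506 0.336 0.04 ]
```

View pics/w5.png

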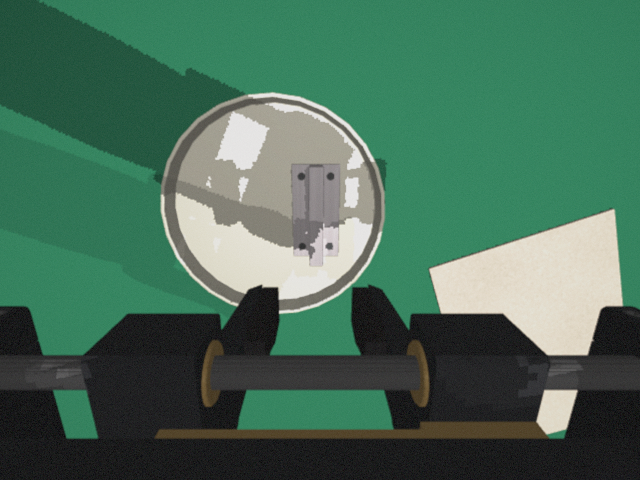

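Rail 1 lies flat in the dish with its rib up, at (316,210) px, well inside the rim and right of centre, which leaves room on the left. Now rail 0.

{"op": "move_arm", "data": {"deltas": [[[0.0206,-0.0093,0,0],[0.0206,-0.0093,0,0],[0.0206,-0.0093,0,0],[0.0206,-0.0093,0,0],[0.0206,-0.0093,0,0],[0.0206,-0.0093,0,0],[0.0206,-0.0093,0,0],[0.0206,-0.0093,0,0],[0.0206,-0.0093,0,0],[0.0206,-0.0093,0,0],[0.0206,-0.0093,0,0],[0.0206,-0.0093,0,0],[0.0206,-0.0093,0,0],[0.0206,-0.0093,0,0],[0,0,0,0],[0,0,0,0]]], "hand": 0.5}}

```text
time: 17.9
eef_pos: [0.4549, 0.0963, 0.2251]
tool_rot: [0.755, 0.656, -0.0, 0.0]
contact_force: [-0.3, 0.4, -0.7]
opening: 0.044
gripper_force: 0.0
```

```bash
cat > g2.py <<'E'
from fit import *
p=snapshot("wrist"); g=[.4705,.094,.041,-.142]; s=sensors.state(); print(s["eef_pos"])
m0=cv2.resize(sil(p,g),(640,480),interpolation=0)>0
for d in models.silhouettes(p,"rail_a"):
    iou=(m0&d["mask"]).sum()/(m0|d["mask"]).sum()
    if iou>.25: print(iou,fit([(p,d["mask"])],g))
for d in models.mark_of(p,"rail_a"): print(round(d["p"],2),np.round(world(p,d["point"]),3))
E
python3 g2.py
```

```text
[0.45516923 0.09565125 0.22512531]
0.937398520656684 (array([ 0.47042764,  0.0908658 ,  0.03453863, -0.14807452]), np.float64(-0.9695407080994293))
0.8 [0.337 0.289 0.036]
0.79 [0.334 0.095 0.041]
0.6 [0.47  0.094 0.042]
0.44 [ 0.552 -0.209  0.005]
```

{"op": "move_arm", "data": {"deltas": [[[0.0,0.0005,0.02,0],[0,0,0.02,0],[0,0,0.02,0],[0,0,0.02,0],[0,0,0.02,0],[0,0,0.015,0],[0,0,0.01,0],[0,0,0.01,0],[0,0,0.005,0],[0,0,0.004,0],[0,0,0.002,0],[0,0,0,0],[0,0,0,0]]]}}

```text
time: 19.13
eef_pos: [0.4558, 0.0956, 0.0795]
tool_rot: [0.756, 0.655, 0.0, 0.0]
contact_force: [-0.1, 0.1, -0.9]
opening: 0.0443
gripper_force: 0.0
```

{"op": "move_arm", "data": {"deltas": [[[0,0,0.0015,0],[0,0,0,0],[0,0,0,0]]]}}

```text
time: 19.38
eef_pos: [0.4556, 0.0958, 0.0778]
tool_rot: [0.755, 0.655, 0.0, 0.0]
contact_force: [-0.3, -0.7, -0.5]
opening: 0.044
gripper_force: 0.0
```

{"op": "move_arm", "data": {"deltas": [[[0,0,0.0015,0],[0,0,0,0],[0,0,0,0]]]}}

```text
time: 19.63
eef_pos: [0.4555, 0.0958, 0.0761]
tool_rot: [0.755, 0.655, -0.0, -0.0]
contact_force: [0.1, -0.0, -0.1]
opening: 0.0442
gripper_force: 0.0
```

{"op": "move_arm", "data": {"deltas": [[[0,0,0,0],[0,0,0,0],[0,0,0,0],[0,0,0,0],[0,0,0,0],[0,0,0,0],[0,0,0,0],[0,0,0,0]]], "hand": 0}}

```text
time: 20.3
eef_pos: [0.4559, 0.0957, 0.0763]
tool_rot: [0.756, 0.655, 0.0, 0.0]
contact_force: [1.5, -0.2, 0.4]
opening: 0.0179
gripper_force: 27.1
```

{"op": "move_arm", "data": {"deltas": [[[0,0,-0.003,0],[0,0,-0.003,0],[0,0,-0.004,0],[0,0,-0.005,0],[0,0,-0.01,0],[0,0,-0.01,0],[0,0,-0.015,0],[0,0,-0.02,0],[0,0,-0.02,0],[0,0,-0.02,0],[0,0,-0.02,0],[0,0,0,0],[0,0,0,0]]]}}

```text
time: 21.38
eef_pos: [0.4553, 0.0958, 0.2062]
tool_rot: [0.755, 0.655, 0.0, 0.0]
contact_force: [-0.2, 0.7, -2.4]
opening: 0.0141
gripper_force: 28.8
```

```bash
python3 held.py
```

```text
wrist 0.58
scene 0.62
top None
2 [ 0.459   0.0939  0.1618 -0.1675  0.1903] rel tcp [ 0.0037 -0.002  -0.0443] -0.83
1 [0.463  0.0905 0.1205 0.0086 0.5306] rel tcp [ 0.0077 -0.0053 -0.0856] -0.909
scene 0.86 [0.324 0.096 0.039]
scene 0.68 [0.355 0.466 0.039]
scene 0.67 [ 0.544 -0.213  0.006]
scene 0.82 [ 0.507 -0.201  0.001]
```

{"op": "move_arm", "data": {"deltas": [[[-0.0112,0.0018,0,0],[-0.022,0.0035,0,0],[-0.022,0.0035,0,0],[-0.022,0.0035,0,0],[-0.022,0.0035,0,0],[-0.022,0.0035,0,0],[-0.022,0.0035,0,0],[-0.022,0.0035,0,0],[-0.022,0.0035,0,0],[-0.022,0.0035,0,0],[-0.022,0.0035,0,0],[-0.022,0.0035,0,0],[-0.022,0.0035,0,0],[-0.0112,0.0018,0,0],[0,0,0,0],[0,0,0,0]]]}}

```text
time: 23.17
eef_pos: [0.46, -0.1938, 0.2059]
tool_rot: [0.756, 0.655, 0.0, -0.0]
contact_force: [0.1, 0.3, -3.1]
opening: 0.0146
gripper_force: 28.8
```

{"op": "move_arm", "data": {"deltas": [[[0,0,0.01,0],[0,0,0.02,0],[0,0,0.02,0],[0,0,0.02,0],[0,0,0.02,0],[0,0,0.02,0],[0,0,0.015,0],[0,0,0.01,0],[0,0,0.004,0],[0,0,0,0],[0,0,0,0]]]}}

```text
time: 24.08
eef_pos: [0.4605, -0.1941, 0.0676]
tool_rot: [0.755, 0.655, 0.0, 0.0]
contact_force: [-0.6, 0.3, -2.0]
opening: 0.0142
gripper_force: 28.8
```

```bash
python3 look.py w6.png; python3 held.py
```

```text
24.1333 tcp [ 0.4606 -0.1942  0.0679] phi 1.4291431357126596 cam [ 0.471 -0.117  0.199] fwd [-0.04 -0.29 -0.95]
rail_a 0.83 [ 0.464 -0.194  0.026] [322. 280.]
rail_a 0.76 [ 0.554 -0.208  0.005] [467. 268.]
dish 0.97 [ 0.504 -0.201 -0.001] [385. 266.]
wrist 0.59
scene 0.44
top None
2 [ 0.4638 -0.1958  0.0243 -0.1676  0.1218] rel tcp [ 0.0035 -0.0014 -0.0432] -0.717
1 [ 0.4681 -0.2005 -0.0183  0.0308  0.5237] rel tcp [ 0.0078 -0.0062 -0.0859] -0.918
scene 0.98 [0.356 0.465 0.041]
scene 0.86 [0.333 0.284 0.037]
scene 0.75 [ 0.463 -0.2    0.025]
scene 0.66 [0.329 0.093 0.039]
scene 0.64 [ 0.543 -0.213  0.007]
scene 0.84 [ 0.506 -0.202  0.001]
```

View pics/w6.png

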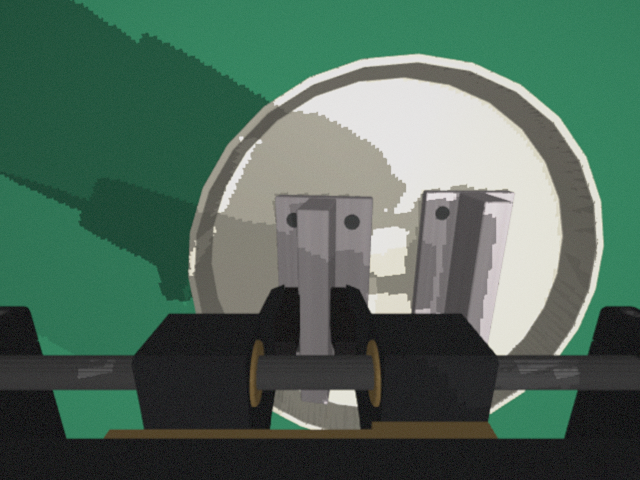

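The held rail (foot 275–373 px) is nearly upright. It is clear of the placed rail (415–515 px) and inside the dish rim. I'll lower it gently until it touches.

{"op": "move_arm", "data": {"deltas": [[[0,0,0.003,0],[0,0,0.003,0],[0,0,0.003,0],[0,0,0.002,0],[0,0,0.0015,0],[0,0,0,0],[0,0,0,0]]]}}

```text
time: 25.42
eef_pos: [0.4601, -0.1942, 0.0545]
tool_rot: [0.755, 0.655, -0.0, -0.0]
contact_force: [-0.2, 0.4, -2.0]
opening: 0.014
gripper_force: 28.8
```

{"op": "move_arm", "data": {"deltas": [[[0,0,0.001,0],[0,0,0.001,0],[0,0,0,0],[0,0,0,0]]]}}

```text
time: 25.75
eef_pos: [0.4601, -0.1942, 0.0526]
tool_rot: [0.755, 0.655, -0.0, -0.0]
contact_force: [0.1, 0.2, -1.8]
opening: 0.0142
gripper_force: 28.8
```

{"op": "move_arm", "data": {"deltas": [[[0,0,0.001,0],[0,0,0,0],[0,0,0,0]]]}}

```text
time: 26.0
eef_pos: [0.4602, -0.1942, 0.0516]
tool_rot: [0.755, 0.655, -0.0, 0.0]
contact_force: [0.3, -0.3, -1.2]
opening: 0.0141
gripper_force: 28.8
```

{"op": "move_arm", "data": {"deltas": [[[0,0,0.001,0],[0,0,0,0],[0,0,0,0]]]}}

```text
time: 26.25
eef_pos: [0.4606, -0.1944, 0.0511]
tool_rot: [0.755, 0.655, 0.0, 0.001]
contact_force: [2.5, 0.5, 4.4]
opening: 0.0138
gripper_force: 28.8
```

{"op": "move_arm", "data": {"deltas": [[[0,0,0.001,0],[0,0,0,0],[0,0,0,0]]]}}

```text
time: 26.5
eef_pos: [0.4613, -0.1945, 0.0505]
tool_rot: [0.756, 0.655, 0.001, 0.002]
contact_force: [3.5, 2.4, 7.6]
opening: 0.0139
gripper_force: 29.1
```

Contact made. I'll release it the same way as the first.

{"op": "move_arm", "data": {"deltas": [[[0,0,0,0],[0,0,0,0],[0,0,0,0]]], "hand": 0.25}}

```text
time: 26.75
eef_pos: [0.4598, -0.1941, 0.0493]
tool_rot: [0.755, 0.655, -0.0, -0.0]
contact_force: [-0.4, -0.0, 0.0]
opening: 0.0218
gripper_force: 0.0
```

{"op": "move_arm", "data": {"deltas": [[[0,0,0,0],[0,0,0,0],[0,0,0,0],[0,0,-0.005,0],[0,0,-0.01,0],[0,0,-0.02,0],[0,0,-0.03,0],[0,0,-0.03,0],[0,0,-0.03,0],[0,0,-0.03,0],[0,0,-0.02,0],[0,0,0,0],[0,0,0,0],[0,0,0,0]]], "hand": 0.38}}

```text
time: 27.92
eef_pos: [0.4597, -0.1939, 0.2239]
tool_rot: [0.756, 0.655, -0.0, -0.001]
contact_force: [-0.9, 0.1, -0.2]
opening: 0.0337
gripper_force: 0.0
```

```bash
python3 look.py w7.png; python3 sc.py s3.png
```

```text
27.9667 tcp [ 0.4596 -0.1939  0.2236] phi 1.4287447900218788 cam [ 0.471 -0.117  0.356] fwd [-0.05 -0.29 -0.95]
rail_a 0.95 [ 0.55  -0.212  0.004] [400. 218.]
rail_a 0.95 [ 0.461 -0.197  0.003] [317. 216.]
dish 0.82 [ 0.506 -0.201 -0.001] [358. 214.]
0.97 [0.336 0.285 0.038]
0.87 [ 0.545 -0.213  0.006]
0.86 [0.355 0.466 0.042]
0.83 [0.327 0.091 0.039]
0.66 [ 0.459 -0.197  0.005]
0.79 [0.752 0.036 0.002]
0.71 [0.505 0.337 0.044]
```

View pics/w7.png

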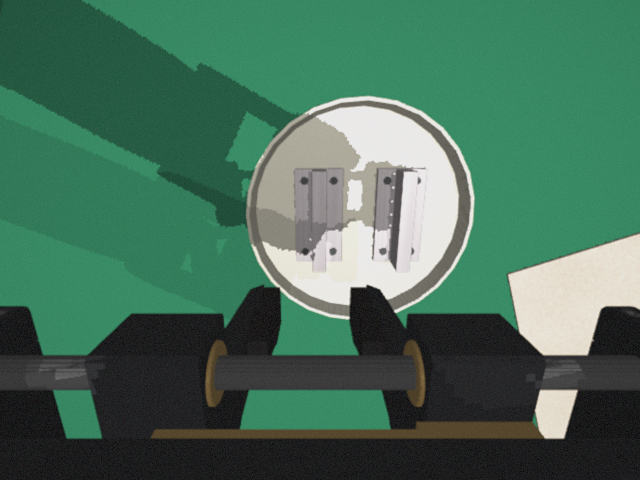

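Both rails lie flat with ribs up, side by side in the dish at (318,215) and (402,215) px. The gripper is clear, and the networks still place the channel and bottle where they were.

```bash
python3 -c "
from station import order
print(order.sign_off())"
```

```text
the job is handed in; nothing more can be done
None
```

Both T-rails are in the dish, flat on their feet with ribs up and side by side; the channel and bottle were left in place, and I handed the job in at about 28 s of the 64 s limit.

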